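Put the nail box away in the push-to-open drawer

TASK

Put the small box of nails away in the push-to-open drawer: first press the closed drawer front in until it clicks so that it springs out. Then take the box out of its rack by its front and back, stand it on the open bench and let go, and take it again by its other two sides, because only those leave room for fingers in the drawer; lower it upright into the compartment just behind the drawer front without dropping it. Finally push the drawer shut until it latches again, leaving the jar of screws standing in its bay of the rack.

Things in the scene. Friction and masses are not known exactly. Their poses are not given: they have to be found in the camera images.
- nail_box: small white and red cardboard box of nails, 50 (x) x 70 (y) x 60 (z) mm, about 0.3 kg, solid; origin at the centre of its underside, z up. It starts upright in one of the two bays of the rack, its 70 mm side along the rack's y
- screw_jar: jar of screws with a red lid, 66 mm across, 90 mm tall, standing in the other bay of the rack; origin at the centre of its underside. To be left there
- rack: fixed plywood rack, two bays side by side; origin at the centre of its underside, x front to back through the bays, y across. Base 100 (x) x 174 (y) x 6 mm; on it three walls 6 mm thick at y = -84, 0, +84 mm, 56 mm long in x, tops 66 mm over the bench. Bays 78 mm wide, centred at y = -42 and +42 mm, open at front, back and top
- cabinet: fixed plywood cabinet carcass, 125 (x, depth) x 178 (y, width) x 88 (z) mm, with one drawer in its front; origin on the bench under the middle of the carcass's front edge; +x points into the cabinet, y across its width. The drawer slides out towards -x
- drawer (a joint): how far the drawer is out, m: 0 shut and latched, 0.100 fully out, -0.011 pressed in against a rigid stop. Push-push latch: pressed from 0 past -0.0095 and let go, a spring drives it out to 0.100 in under 1 s (lift off upward, out of its way); pushed in from fully out past -0.0095 and let go, it catches at 0. Outward spring 5 N at 0, 2.5 N at 0.1; damper 10 N per m/s
- drawer_front (a point): middle of the drawer's outer front face, where to press, 43 mm over the bench; moves with the drawer, axes as the cabinet's (press towards +x). The front is a light wood panel 162 mm wide, 18 mm thick, from 7 to 79 mm over the bench; latched, it stands 14 mm proud of the carcass
- drawer_bay (a point): centre of the floor of the compartment, 11 mm over the bench, 49 mm behind the outer front face; moves with the drawer, axes as the cabinet's. 62 mm long in x from the 79 mm high front to a divider 71 mm high, 150 mm wide in y between sides 62 mm high (heights over the bench). The box fits only with its 50 mm side along x, 6 mm room each end; fingers fit only at its +y and -y sides
There are look-alikes about, which are no part of the job. Leave any purple look-alike of the screw_jar alone.

How it is judged:
By the outcome, as a careful person would: the job done as asked, in the order asked, and still so for the second after the job is handed in, with the robot touching nothing.
It also fails if it takes over 67 s, if anything falls off the work surface, if the arm or the gripper's body presses on something with over 40 N, if the wrist force passes 120 N, or if a joint passes its speed limit or range.

ROBOT

A 6-joint arm with a two-finger parallel gripper is mounted at the origin on a cart in front of the work surface, level with it; the furniture and walls round the work are solid. World frame = base frame: x ahead of the robot, y to its left, z up, the work surface at z = 0. Lengths are in m, angles in rad, forces in N, time in s.
With the tool pointing down it reaches from about 0.3 to 0.875 m from the base axis. Payload 6.4 kg.
Tool frame: the origin (TCP) lies on the centre line of the jaws, within the pads' length; the fingertips stand 25 mm ahead of it and the grasp point (between the pads) lies 6 mm ahead of it; z points along the fingers, y is the line along which they close (so a half turn about z gives the same grasp; the last joint's range is limited). The gripper opens to 85 mm and grips with 20 to 120 N. Pads are 22 mm wide; open, the fingers measure 114 mm over their backs; the gripper's body (76 mm by 85 mm) begins 54 mm behind the grasp point. The pads swing forward as they close: fully open they stand 13 mm farther back than shut.
Start: joints at [-1.357, 0.181, 1.607, -0, 1.354, -0.206], TCP at [0.234, -0.525, 0.256] pointing down, gripper open.
Joint ranges: [-2.99, 2.99], [-0.89, 2.07], [0.3, 2.58], [-1.14, 4.28], [0, 2.63], [-3.12, 3.12]. Speed limits (rad/s): [2.57, 2.57, 3.01, 3.14, 3.14, 3.14].

INTERFACE

Orientations are given as a unit quaternion [w, x, y, z].
In Python, from bench import get_obs, camera, hand_in, spot_in gives the robot as it stands.
- The arm moves only by the shell command python3 -m jog 'ROWS'. ROWS is JSON, one flat list of numbers, 7 for each row, row after row: the shift along the tool's x, y, z in m, then the turn, a rotation vector about the tool's x, y, z in rad, then the closure, from 0 (fully open) to 1 (shut). A call has 1 to 20 rows; each row is the pose to reach, as a shift and turn from the pose commanded when the call began, along the tool's axes at that moment; what a row does not reach only later rows make up. A row lasts 1/8 s, in which the tool goes at most 62.5 mm and 10.7 degrees, less where a joint would pass 70% of its speed; a pose out of reach is approached as far as the arm can. A call with a gripper value outside its range is refused whole. The fingers move at their own pace and stop on an object; the grip force is fixed at half the most. Time passes only in rows, so rows that repeat a pose let the fingers close. It gives the time, the measured TCP pose, the force, the opening and the grip force at its end, in the units of the state.
- get_obs(): the state, without advancing time (a new reading comes with each control period).
- camera(name): name is "scene" or "top"; returns a dict with "frame" (480x640x3 uint8, red, green, blue), "mtx" (3x3 intrinsics, pixels), "extrinsics" (4x4, takes a point from camera to world coordinates). Camera axes: x right, y up, looking along -z (the intrinsics and any distortion apply to the point x, -y, -z); pixel columns grow to the right and rows downward; lengths in m; the calibration is good to about 2 mm. A picture is of the moment at which its call begins. There is no depth.
- hand_in(): hands the job in; it is judged then, once.
Trained networks look in a picture, given as the dict that the camera call returned (one of the last four; its "shot" number tells which), for a name from the list of things; names that differ only in an ending like _2 or _b are one class to them, and where a whole thing is asked for, a point or a joint stands for the part that bears it (a point fixed in the world has none). Each returns a list of dicts, best first, with "confidence" (0 to 1); they miss things now and then, are a little off and sometimes report something else, mostly with a low value. They report only what shows in the picture. A call takes as long as a camera call. They do not tell look-alikes from the thing itself.
- spot_in(picture, name): "xyz" ([x, y, z] in m, in world coordinates, good to about 4 mm: the middle of the surface that is visible of it).
The state is a dict: "time_s": time; "q": joint angles; "dq": joint speeds; "joint_efforts": joint torques, N m; "eef_pos": TCP position; "eef_rot": TCP orientation; "wrist_force": force on the tool from outside, world axes, zero at the start; "torque": the same for the moment, N m; "opening": opening from 0.0 (shut) to 1.0 (fully open); "grasp_force": force on a finger pad.
Only numpy, scipy, OpenCV 4.12 (cv2) and the standard library are available. Lean on these libraries where they do the work, as an engineer would, in place of code of your own. Each camera call takes 0.05 s, during which the arm holds its last target. There are 200 camera calls.

## Working session

There is one attempt and no reset: what is moved stays moved. The work goes in short steps, Python scripts to look and compute and a shell command to move; the robot and the scene stay as the last step left them, time stands still between calls to the robot, and variables do not carry over. Pictures are saved under pics/ and viewed, at most 10 in all, crops included, and the job is handed in when it is done.

```bash
mkdir -p pics; ls
python3 - <<'E'
from bench import *
import cv2
o=get_obs();print(o['time_s'],o['eef_pos'],o['eef_rot'],o['opening'])
for n in ['scene','top']:
    c=camera(n); cv2.imwrite(f'pics/{n}0.png',c['frame'][:,:,::-1])
    for t in ['nail_box','screw_jar','rack','cabinet','drawer_front','drawer']:
        print(n,t,[(([round(float(v),3) for v in d['xyz']]),round(d['confidence'],2)) for d in spot_in(c,t)])
E
```

```text
pics
0.0 [ 0.23426929 -0.52456273  0.25540642] [-8.60229722e-04  9.78047934e-01  2.08378259e-01 -5.44386756e-06] 0.9975528923072781
scene nail_box [([0.547, 0.262, 0.069], 0.74)]
scene screw_jar [([0.436, -0.04, 0.101], 0.82), ([0.544, 0.417, 0.099], 0.72), ([0.572, 0.183, 0.104], 0.71)]
scene rack []
scene cabinet [([0.64, -0.122, 0.092], 0.73)]
scene drawer_front [([0.592, -0.146, 0.056], 0.6)]
scene drawer [([0.595, -0.14, 0.056], 0.59)]
top nail_box [([0.564, 0.254, 0.066], 0.98)]
top screw_jar [([0.442, -0.047, 0.1], 0.9), ([0.584, 0.181, 0.107], 0.76), ([0.551, 0.405, 0.102], 0.7)]
top rack [([0.561, 0.257, 0.071], 0.69), ([0.562, 0.22, 0.006], 0.61)]
top cabinet [([0.664, -0.147, 0.09], 0.61), ([0.596, -0.144, 0.08], 0.29)]
top drawer_front []
top drawer [([0.596, -0.143, 0.078], 0.64)]
```

View pics/top0.png

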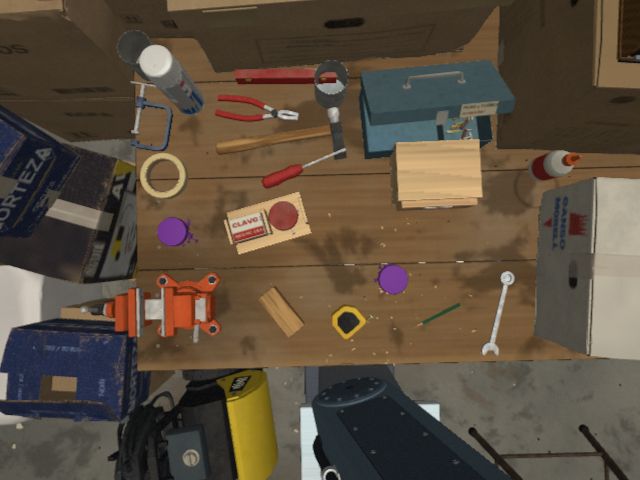

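View pics/scene0.png

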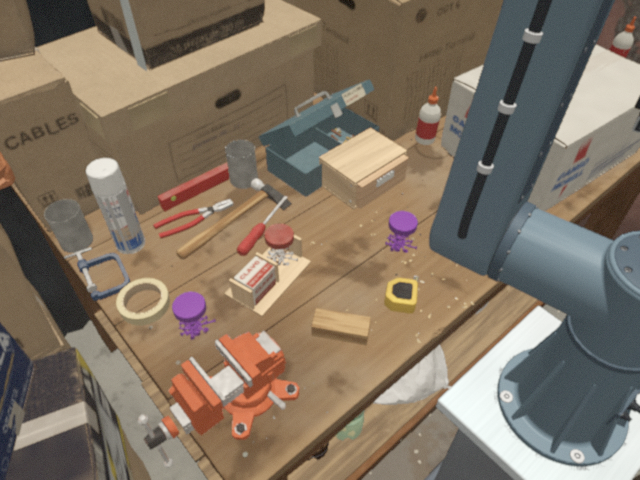

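The red-lidded jar (285,215) and the nail box (248,226) are in the rack. The purple look-alikes are at (173,231) and (393,279), and the cabinet is at (438,175) with its front facing the robot. I'll zoom in on the rack and cabinet to read corners.

Run:
```python
import cv2,numpy as np
im=cv2.imread('pics/top0.png')
a=im[183:258,210:330];b=im[135:210,375:495]
f=lambda a:cv2.resize(a,None,fx=4,fy=4,interpolation=cv2.INTER_CUBIC)
def g(a):
    a=f(a)
    for i in range(0,a.shape[1],40): cv2.line(a,(i,0),(i,4 if i%80 else 10),(0,255,0),1)
    for i in range(0,a.shape[0],40): cv2.line(a,(0,i),(4 if i%80 else 10,i),(0,255,0),1)
    return a
cv2.imwrite('pics/crop.png',np.vstack([g(a),g(b)]))
from bench import camera
c=camera('top');print(c['mtx'],c['extrinsics'],[k for k in c], c.get('dist'))
```

```text
[[445.78070134   0.         318.93967802]
 [  0.         445.78070134 237.75894401]
 [  0.           0.           1.        ]] [[-0.02699776  0.99910641 -0.0325193   0.50009923]
 [-0.99963238 -0.02706462 -0.0016176   0.10299918]
 [-0.00249627  0.03246368  0.9994698   1.02838307]
 [ 0.          0.          0.          1.        ]] ['frame', 'mtx', 'extrinsics', 'shot'] None
```

View pics/crop.png

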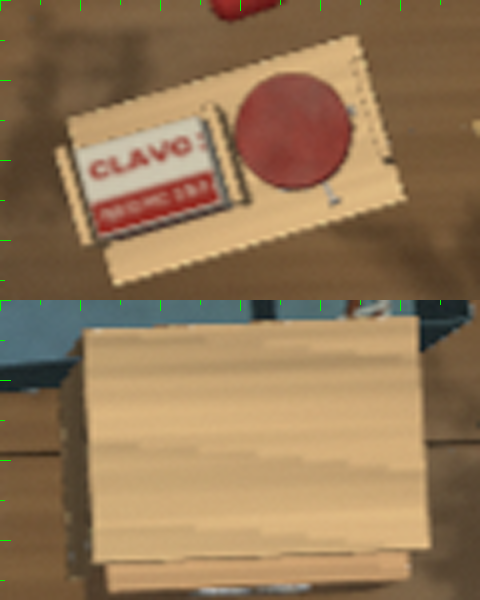

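```bash
cat > h.py <<'E'
import numpy as np
from scipy.optimize import least_squares
def proj(c,P):
    E=c['extrinsics'];q=(np.asarray(P)-E[:3,3])@E[:3,:3]
    uv=np.c_[q[:,0],-q[:,1]]/(-q[:,2:]);M=c['mtx']
    return uv*[M[0,0],M[1,1]]+M[:2,2]
def ray(c,uv,z):
    E=c['extrinsics'];M=c['mtx'];uv=np.atleast_2d(uv)
    d=np.c_[(uv[:,0]-M[0,2])/M[0,0],-(uv[:,1]-M[1,2])/M[1,1],-np.ones(len(uv))]@E[:3,:3].T
    return E[:3,3]+d*((z-E[2,3])/d[:,2:])
def fit(c,L,uv,p0):
    L=np.asarray(L)
    def W(p):
        a=p[2];R=np.array([[np.cos(a),-np.sin(a),0],[np.sin(a),np.cos(a),0],[0,0,1]])
        return L@R.T+[p[0],p[1],0]
    r=least_squares(lambda p:(proj(c,W(p))-uv).ravel(),p0)
    return r.x,np.sqrt(np.mean(r.fun**2))
E
python3 - <<'E'
from h import *
from bench import camera
c=camera('top')
o=np.array([210,183]);u=lambda l,o:np.array(l)/4+o
s=[(1,1),(1,-1),(-1,-1),(-1,1)]
rk=u([(68,118),(358,36),(406,200),(115,285)],[210,183])
print('rack',fit(c,[(.05*a,.087*b,.006) for a,b in s],rk,[.56,.22,.2]))
bx=u([(77,147),(208,112),(228,205),(97,240)],[210,183])
print('box',fit(c,[(.025*a,.035*b,.066) for a,b in s],bx,[.56,.25,.2]))
cb=u([(82,31),(418,18),(430,249),(94,262)],[375,135])
print('cab',fit(c,[(.0625+.0625*a,.089*b,.088) for a,b in s],cb,[.6,-.14,0]))
fr=u([(110,292),(409,277)],[375,135])
print('front',fit(c,[(-.014,.081,.079),(-.014,-.081,.079)],fr,[.6,-.14,0]))
print(ray(c,fr,.079))
E
```

```text
rack (array([0.57061169, 0.21798547, 0.25389994]), np.float64(0.1884772847024402))
box (array([0.55884785, 0.2570126 , 0.21949396]), np.float64(0.6633125518314288))
cab (array([ 0.60509843, -0.15454657,  0.01284594]), np.float64(0.3148149521632453))
front (array([ 0.60552641, -0.15497769,  0.0231477 ]), np.float64(0.3806719193101191))
[[ 0.58968899 -0.07547202  0.079     ]
 [ 0.59336496 -0.23513214  0.079     ]]
```

```bash
cat >> h.py <<'E'
from scipy.spatial.transform import Rotation as Ro
def go(*T):
    """targets (x,y,z,tool x angle) -> shift/turn in present tool axes"""
    from bench import get_obs
    o=get_obs();w,x,y,z=o['eef_rot'];R=Ro.from_quat([x,y,z,w])
    for t in T:
        d=R.inv().apply(np.array(t[:3])-o['eef_pos'])
        r=(R.inv()*Ro.from_euler('z',t[3])*Ro.from_euler('x',np.pi)).as_rotvec()
        print(t,np.round(d,4),np.round(r,4))
E
python3 -c "
from h import *
go((.30,-.25,.255,.3),(.48,-.155,.2,.015),(.55,-.155,.057,.015))"
```

```text
(0.3, -0.25, 0.255, 0.3) [ 0.172  -0.2245  0.0013] [ 1.000e-04 -0.000e+00  1.198e-01]
(0.48, -0.155, 0.2, 0.015) [ 0.3751 -0.2379  0.0563] [ 1.000e-04 -0.000e+00  4.048e-01]
(0.55, -0.155, 0.057, 0.015) [ 0.4391 -0.2093  0.1993] [ 1.000e-04 -0.000e+00  4.048e-01]
```

```bash
python3 -m jog '[0.172,-0.2245,0,0,0,0.12,1, 0.172,-0.2245,0,0,0,0.12,1, 0.172,-0.2245,0,0,0,0.12,1, 0.172,-0.2245,0,0,0,0.12,1, 0.172,-0.2245,0,0,0,0.12,1, 0.375,-0.238,0.056,0,0,0.405,1, 0.375,-0.238,0.056,0,0,0.405,1, 0.375,-0.238,0.056,0,0,0.405,1, 0.375,-0.238,0.056,0,0,0.405,1, 0.439,-0.209,0.199,0,0,0.405,1, 0.439,-0.209,0.199,0,0,0.405,1, 0.439,-0.209,0.199,0,0,0.405,1, 0.439,-0.209,0.199,0,0,0.405,1]'; python3 -c "
from h import *
from bench import *
print(get_obs()['wrist_force']);go((.58,-.155,.057,.015))"
```

```text
time_s: 2.42
eef_pos: [0.5487, -0.1542, 0.0543]
eef_rot: [-0.001, 1.0, 0.008, -0.003]
wrist_force: [-0.4, -0.1, -0.2]
opening: 0.001
grasp_force: 0.0
[-0.36487627 -0.14806496 -0.22336734]
(0.58, -0.155, 0.057, 0.015) [ 0.0313  0.0013 -0.0028] [-0.0028  0.0052  0.0005]
```

```bash
python3 -m jog '[0.022,0,-0.002,0,0,0,1, 0.028,0,-0.002,0,0,0,1, 0.032,0,-0.002,0,0,0,1, 0.032,0,-0.002,0,0,0,1]'
```

```text
time_s: 2.92
eef_pos: [0.581, -0.1548, 0.0597]
eef_rot: [-0.0, 1.0, 0.007, -0.001]
wrist_force: [-5.5, -0.5, 2.7]
opening: 0.0
grasp_force: 0.0
```

```bash
python3 -m jog '[0.003,0,0,0,0,0,1, 0.006,0,0,0,0,0,1, 0.006,0,0,0,0,0,1]'
```

```text
time_s: 3.3
eef_pos: [0.5869, -0.1546, 0.0594]
eef_rot: [-0.0, 1.0, 0.007, -0.001]
wrist_force: [-5.0, -0.2, 2.7]
opening: 0.0
grasp_force: 0.0
```

```bash
python3 -m jog '[0.002,0,0,0,0,0,1, 0.003,0,0,0,0,0,1, 0.003,0,0,0,0,0,1]'
```

```text
time_s: 3.68
eef_pos: [0.5897, -0.1546, 0.0593]
eef_rot: [-0.0, 1.0, 0.007, -0.001]
wrist_force: [-5.4, 0.2, 1.6]
opening: -0.002
grasp_force: 0.0
```

```bash
python3 -m jog '[0.001,0,0,0,0,0,1, 0.0015,0,0,0,0,0,1, 0.0015,0,0,0,0,0,1]'
```

```text
time_s: 4.05
eef_pos: [0.5904, -0.1546, 0.0593]
eef_rot: [-0.0, 1.0, 0.007, -0.002]
wrist_force: [-8.7, -0.3, 3.9]
opening: -0.004
grasp_force: 0.0
```

```bash
python3 -m jog '[0.001,0,-0.062,0,0,0,1, 0,0,-0.125,0,0,0,1, 0,0,-0.17,0,0,0,0, 0,0,-0.17,0,0,0,0, 0,0,-0.17,0,0,0,0, 0,0,-0.17,0,0,0,0, 0,0,-0.17,0,0,0,0, 0,0,-0.17,0,0,0,0]'
python3 - <<'E'
from h import *
from bench import *
import cv2
for n in ['top','scene']:
    c=camera(n); cv2.imwrite(f'pics/{n}1.png',c['frame'][:,:,::-1])
    for t in ['drawer_front','drawer']: print(n,t,[(np.round(d['xyz'],3),round(d['confidence'],2)) for d in spot_in(c,t)])
a=.25
go((.60,.02,.22,1.1),(.5595,.2575,.18,1.571+.24),(.5595,.2575,.051,1.571+.24))
E
```

```text
time_s: 5.05
eef_pos: [0.5923, -0.1545, 0.2284]
eef_rot: [-0.0, 1.0, 0.007, -0.001]
wrist_force: [-0.3, 0.4, -0.7]
opening: 0.996
grasp_force: 0.0
top drawer_front [(array([ 0.557, -0.136,  0.012]), 0.7)]
top drawer [(array([ 0.555, -0.131,  0.011]), 0.58)]
scene drawer_front [(array([ 0.572, -0.145,  0.047]), 0.62)]
scene drawer [(array([ 0.574, -0.145,  0.051]), 0.86)]
(0.6, 0.02, 0.22, 1.1) [ 0.01   -0.1745  0.0092] [-1.0000e-04  0.0000e+00 -1.0852e+00]
(0.5595, 0.2575, 0.18, 1.811) [-0.027  -0.4126  0.0492] [-1.0000e-04  0.0000e+00 -1.7962e+00]
(0.5595, 0.2575, 0.051, 1.811) [-0.027  -0.4126  0.1782] [-1.0000e-04  0.0000e+00 -1.7962e+00]
```

```bash
python3 -m jog '[-0.027,-0.4126,0.03,0,0,-1.796,0, -0.027,-0.4126,0.03,0,0,-1.796,0, -0.027,-0.4126,0.03,0,0,-1.796,0, -0.027,-0.4126,0.03,0,0,-1.796,0, -0.027,-0.4126,0.03,0,0,-1.796,0, -0.027,-0.4126,0.03,0,0,-1.796,0, -0.027,-0.4126,0.03,0,0,-1.796,0, -0.027,-0.4126,0.03,0,0,-1.796,0, -0.027,-0.4126,0.03,0,0,-1.796,0, -0.027,-0.4126,0.03,0,0,-1.796,0, -0.027,-0.4126,0.03,0,0,-1.796,0, -0.027,-0.4126,0.03,0,0,-1.796,0]'
python3 - <<'E'
from h import *
from bench import *
import cv2
c=camera('scene'); a=c['frame'][:,:,::-1]
d=camera('top'); b=d['frame'][:,:,::-1]
print([(np.round(e['xyz'],3),round(e['confidence'],2)) for e in spot_in(c,'nail_box')])
cv2.imwrite('pics/c2.png',np.hstack([cv2.resize(a[200:320,180:330],None,fx=3,fy=3),cv2.resize(b[130:250,380:495],None,fx=3,fy=3)]))
cv2.imwrite('pics/top2.png',b)
E
```

```text
time_s: 6.85
eef_pos: [0.5595, 0.2574, 0.1993]
eef_rot: [0.0, 0.618, 0.786, 0.0]
wrist_force: [0.4, -0.1, 0.1]
opening: 1.004
grasp_force: 0.0
[(array([0.548, 0.262, 0.069]), 0.75)]
```

View pics/c2.png

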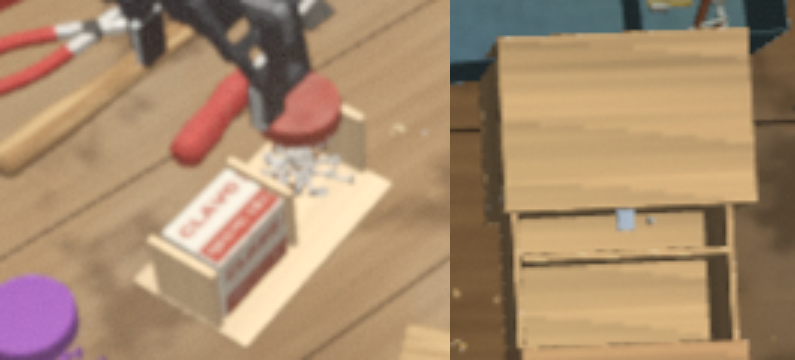

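The drawer is out, with its compartment at about (640,300) in the crop. The open fingers straddle the nail box, front and back. I'll go down and grip.

```bash
python3 -m jog '[0,0,0.06,0,0,0,0, 0,0,0.11,0,0,0,0, 0,0,0.146,0,0,0,0, 0,0,0.146,0,0,0,0, 0,0,0.146,0,0,0,0]' && python3 -m jog '[0,0,0,0,0,0,1, 0,0,0,0,0,0,1, 0,0,0,0,0,0,1, 0,0,0,0,0,0,1, 0,0,0,0,0,0,1, 0,0,0,0,0,0,1]'
```

```text
time_s: 7.62
eef_pos: [0.5606, 0.2577, 0.0549]
eef_rot: [0.001, 0.617, 0.787, 0.001]
wrist_force: [0.4, 0.3, 1.3]
opening: 1.003
grasp_force: 0.0
time_s: 8.38
eef_pos: [0.5606, 0.2578, 0.0552]
eef_rot: [0.001, 0.617, 0.787, 0.001]
wrist_force: [-0.9, -0.2, 6.2]
opening: 0.575
grasp_force: 63.6
```

```bash
python3 -m jog '[0,0,-0.03,0,0,0,1, 0,0,-0.08,0,0,0,1, 0,0,-0.12,0,0,0,1, 0,0,-0.12,0,0,0,1]'; python3 -c "
from h import *
go((.53,.045,.175,1.586),(.53,.045,.075,1.586),(.53,.045,.053,1.586))"
```

```text
time_s: 8.88
eef_pos: [0.5618, 0.2581, 0.1775]
eef_rot: [0.002, 0.617, 0.787, 0.003]
wrist_force: [0.4, 0.7, -3.6]
opening: 0.574
grasp_force: 63.7
(0.53, 0.045, 0.175, 1.586) [-0.1995 -0.0816  0.0018] [ 0.0079 -0.0009  0.2249]
(0.53, 0.045, 0.075, 1.586) [-0.1995 -0.0824  0.1018] [ 0.0079 -0.0009  0.2249]
(0.53, 0.045, 0.053, 1.586) [-0.1995 -0.0825  0.1238] [ 0.0079 -0.0009  0.2249]
```

```bash
python3 -m jog '[-0.2,-0.082,0.002,0,0,0.225,1, -0.2,-0.082,0.002,0,0,0.225,1, -0.2,-0.082,0.002,0,0,0.225,1, -0.2,-0.082,0.002,0,0,0.225,1, -0.2,-0.082,0.05,0,0,0.225,1, -0.2,-0.082,0.10,0,0,0.225,1, -0.2,-0.082,0.118,0,0,0.225,1, -0.2,-0.082,0.118,0,0,0.225,1, -0.2,-0.082,0.118,0,0,0.225,1]'
```

```text
time_s: 10.0
eef_pos: [0.5287, 0.0437, 0.0568]
eef_rot: [0.001, 0.702, 0.713, 0.001]
wrist_force: [0.1, -0.2, -3.0]
opening: 0.575
grasp_force: 63.7
```

```bash
python3 -m jog '[0,0,0.004,0,0,0,1, 0,0,0.007,0,0,0,1, 0,0,0.007,0,0,0,1]'
```

```text
time_s: 10.38
eef_pos: [0.5283, 0.0437, 0.0492]
eef_rot: [0.001, 0.702, 0.712, 0.001]
wrist_force: [0.9, 0.5, 0.9]
opening: 0.574
grasp_force: 64.2
```

```bash
python3 -m jog '[0,0,0.0005,0,0,0,0, 0,0,0.0005,0,0,0,0, 0,0,0.0005,0,0,0,0, 0,0,0.0005,0,0,0,0, 0,0,-0.05,0,0,0,0, 0,0,-0.10,0,0,0,0, 0,0,-0.15,0,0,0.19,0, 0,0,-0.15,0,0,0.37,0, 0,0,-0.15,0,0,0.56,0, 0,0,-0.15,0,0,0.75,0, 0,0,-0.15,0,0,0.93,0, 0,0,-0.15,0,0,1.12,0, 0,0,-0.15,0,0,1.3,0, 0,0,-0.15,0,0,1.48,0, 0,0,-0.15,0,0,1.571,0, 0,0,-0.15,0,0,1.571,0]'
python3 - <<'E'
from h import *
from bench import *
import cv2
c=camera('scene'); a=c['frame'][:,:,::-1]
d=camera('top'); b=d['frame'][:,:,::-1]
for k in (c,d): print([(np.round(e['xyz'],3),round(e['confidence'],2)) for e in spot_in(k,'nail_box')])
print(proj(c,[(.528,.044,.06)]),proj(d,[(.528,.044,.06)]))
f=lambda k,n:[cv2.resize(n[int(v-50):int(v+50),int(u-50):int(u+50)],None,fx=4,fy=4,interpolation=cv2.INTER_CUBIC) for u,v in proj(k,[(.528,.044,.06)])][0]
cv2.imwrite('pics/c3.png',np.hstack([f(c,a),f(d,b)]))
E
```

```text
time_s: 12.38
eef_pos: [0.5272, 0.0437, 0.1982]
eef_rot: [-0.0, 1.0, 0.008, -0.0]
wrist_force: [-0.2, 0.9, -1.1]
opening: 1.001
grasp_force: 0.0
[(array([0.519, 0.062, 0.055]), 0.68)]
[]
[[342.40351774 230.6357303 ]] [[346.84652412 238.66305931]]
```

View pics/c3.png

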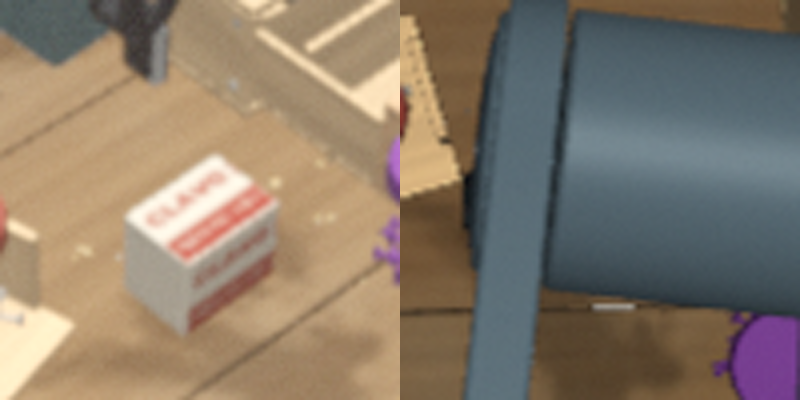

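The box stands upright on the bench, at (345,232) in the scene image. I'll fit its pose from the corners.

Run:
```python
from h import *
from bench import *
c=camera('scene')
s=[(1,1,.06),(1,-1,.06),(-1,-1,.06),(-1,1,.06),(-1,1,0),(1,1,0),(-1,-1,0)]
L=[(.025*a,.035*b,z) for a,b,z in s]
print(np.round((proj(c,np.array(L)+[.528,.044,0])-[292,180])*4))
uv=np.array([(125,215),(216,155),(277,205),(188,263),(188,333),(126,290),(273,268)])/4+[292,180]
print(fit(c,L,uv,[.528,.044,0]))
```

```text
[[123. 208.]
 [217. 148.]
 [280. 197.]
 [185. 260.]
 [182. 332.]
 [122. 281.]
 [273. 270.]]
(array([0.52519246, 0.04582126, 0.04029484]), np.float64(0.7210493504494563))
```

```bash
python3 -m jog '[0.001,0,0.06,0,0,0,0, 0.001,0,0.11,0,0,0,0, 0.001,0,0.151,0,0,0,0, 0.001,0,0.151,0,0,0,0, 0.001,0,0.151,0,0,0,0, 0.001,0,0.151,0,0,0,1, 0.001,0,0.151,0,0,0,1, 0.001,0,0.151,0,0,0,1, 0.001,0,0.151,0,0,0,1, 0.001,0,0.151,0,0,0,1]'
```

```text
time_s: 13.88
eef_pos: [0.5305, 0.0437, 0.05]
eef_rot: [0.0, 1.0, 0.007, 0.003]
wrist_force: [-0.1, 2.0, 7.2]
opening: 0.805
grasp_force: 70.3
```

```bash
python3 -m jog '[0,0,-0.05,0,0,0,1, 0,0,-0.10,0,0,0,1, 0,0,-0.13,0,0,0,1, 0,0,-0.13,0,0,0,1, 0,0,-0.13,0,0,0,1]'
python3 - <<'E'
from h import *
from bench import *
import cv2
c=camera('top');o=np.array([380,130])
print('front inner',ray(c,[(404,245),(479.3,243.7)],.079))
print('divider',ray(c,[(403.3,217.3),(475,214.3)],.071))
im=cv2.imread('pics/top2.png')
f=cv2.resize(im[195:260,390:490],None,fx=7,fy=7,interpolation=cv2.INTER_CUBIC)
s=camera('scene');b=s['frame'][:,:,::-1]
(u,v),=proj(s,[(.53,.044,.16)]);print(u,v)
g=b[int(v)-50:int(v)+50,int(u)-50:int(u)+50]
cv2.imwrite('pics/c4.png',f)
cv2.imwrite('pics/scene4.png',b)
E
```

```text
time_s: 14.5
eef_pos: [0.5274, 0.0438, 0.1761]
eef_rot: [-0.0, 1.0, 0.007, -0.001]
wrist_force: [0.2, 0.7, -5.2]
opening: 0.806
grasp_force: 71.9
front inner [[ 0.51066919 -0.07605008  0.079     ]
 [ 0.50910359 -0.23624635  0.079     ]]
divider [[ 0.5703495  -0.07803178  0.071     ]
 [ 0.57261965 -0.23231381  0.071     ]]
343.4865371478636 196.33247635070188
```

View pics/c4.png

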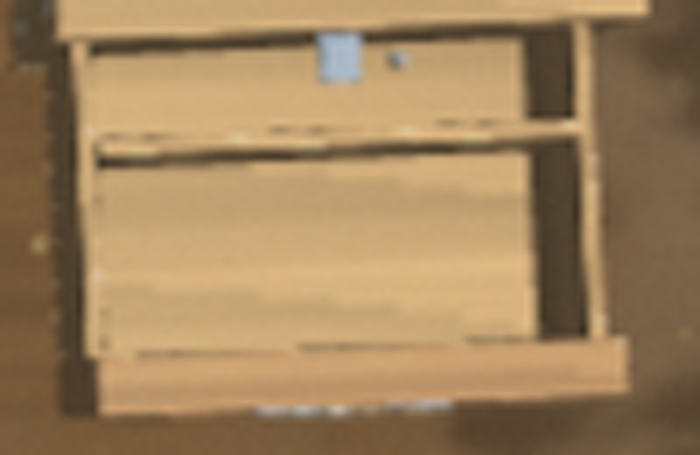

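Run:
```python
from h import *
from bench import *
c=camera('top');o=np.array([390,195]);u=lambda *l:np.array(l)/7+o
for n,p,z,x in [('outer',u((98,416),(630,392)),.079,-.114),('inner',u((95,357),(628,338)),.079,-.096),('div',u((97,148),(580,132)),.071,-.034)]:
    r=ray(c,p,z);m=r.mean(0);print(n,m.round(4),'bay x',(m[0]-.065-x).round(4),'yaw',-(r[0]-r[1])[0]/(r[0]-r[1])[1])
```

```text
outer [ 0.4921 -0.1563  0.079 ] bay x 0.5411 yaw 0.018073089976506803
inner [ 0.5093 -0.1561  0.079 ] bay x 0.5403 yaw 0.00860274743756792
div [ 0.5733 -0.1535  0.071 ] bay x 0.5423 yaw 0.005989474913713518
```

```bash
python3 -c "
import cv2
b=cv2.imread('pics/scene4.png')
cv2.imwrite('pics/c5.png',cv2.resize(b[146:246,293:393],None,fx=6,fy=6,interpolation=cv2.INTER_CUBIC))"
```

```text
(no output)
```

View pics/c5.png

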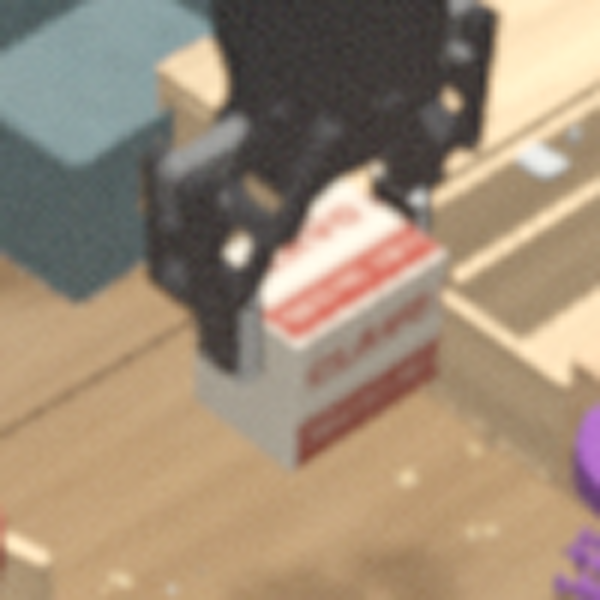

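Run:
```python
from h import *
from bench import *
c=camera('scene');print(get_obs()['eef_pos'])
z=.126
L=[(-.025,.035,z+.06),(-.025,-.035,z+.06),(-.025,.035,z),(-.025,-.035,z),(.025,.035,z)]
uv=np.array([(300,347),(447,252),(293,470),(437,373),(198,397)])/6+[293,146]
print(fit(c,L,uv,[.528,.044,0]))
go((.541,-.155,.19,.012),(.541,-.155,.10,.012),(.541,-.155,.065,.012))
```

```text
[0.5273027  0.04385891 0.17551415]
(array([0.52162234, 0.04394716, 0.0221707 ]), np.float64(0.5124473989984277))
(0.541, -0.155, 0.19, 0.012) [ 0.0107  0.199  -0.0146] [-0.0005  0.0032  0.0028]
(0.541, -0.155, 0.1, 0.012) [0.011  0.1991 0.0754] [-0.0005  0.0032  0.0028]
(0.541, -0.155, 0.065, 0.012) [0.0111 0.1991 0.1104] [-0.0005  0.0032  0.0028]
```

```bash
python3 -m jog '[0.014,0.06,-0.015,0,0,0,1, 0.014,0.12,-0.015,0,0,0,1, 0.014,0.18,-0.015,0,0,0,1, 0.014,0.199,-0.015,0,0,0,1, 0.014,0.199,0.01,0,0.003,0.003,1, 0.014,0.199,0.035,0,0.003,0.003,1, 0.014,0.199,0.035,0,0.003,0.003,1]'
python3 - <<'E'
from h import *
from bench import *
import cv2
s=camera('scene');b=s['frame'][:,:,::-1];cv2.imwrite('pics/scene5.png',b)
(u,v),=proj(s,[(.54,-.155,.1)]);u,v=int(u),int(v);print(u,v,get_obs()['eef_pos'])
cv2.imwrite('pics/c6.png',cv2.resize(b[v-55:v+45,u-65:u+65],None,fx=6,fy=6,interpolation=cv2.INTER_CUBIC))
E
```

```text
time_s: 15.58
eef_pos: [0.5433, -0.1535, 0.1392]
eef_rot: [-0.002, 1.0, 0.006, -0.001]
wrist_force: [-0.3, 0.5, -2.6]
opening: 0.807
grasp_force: 71.6
402 174 [ 0.54442902 -0.15405073  0.14099382]
```

View pics/c6.png

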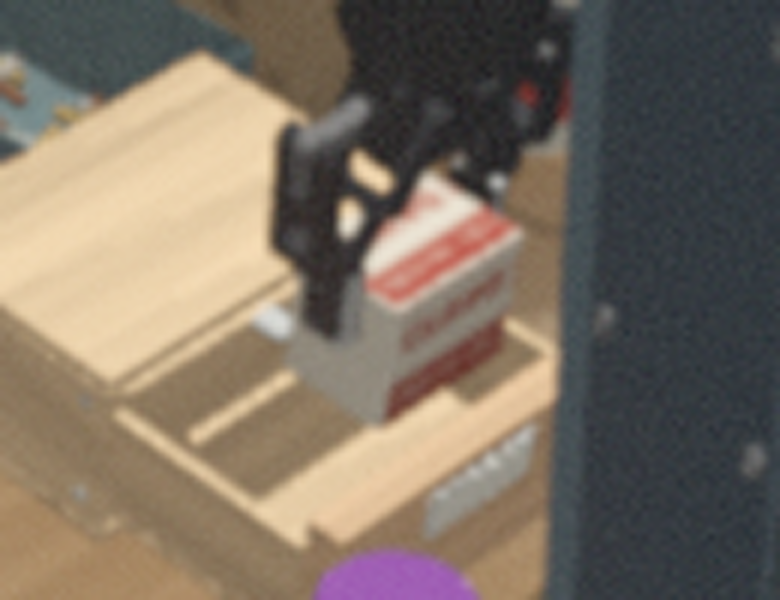

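Run:
```python
from h import *
from bench import *
c=camera('scene');o=np.array([337,119])
z=.091
L=[(-.025,.035,z+.06),(-.025,-.035,z+.06),(-.025,.035,z),(-.025,-.035,z),(.025,.035,z)]
uv=np.array([(400,308),(523,235),(380,425),(500,357),(293,362)])/6+o
print('box',fit(c,L,uv,[.54,-.155,0]))
a=.012;R=np.array([[np.cos(a),-np.sin(a),0],[np.sin(a),np.cos(a),0],[0,0,1]])
P=[(0,.089,.088),(-.096,.081,.079),(-.114,.081,.079),(-.034,.075,.071),(-.096,.075,.011),(-.096,-.081,.079)]
print(np.round((proj(c,np.array(P)@R.T+[.605,-.1545,0])-o)*6))
print('cab corner',ray(c,np.array([(110,385)])/6+o,.088),'true est',R@[0,.089,0]+[.605,-.1545,0])
print('inner corner',ray(c,np.array([(310,525)])/6+o,.079),'est',R@[-.096,.081,0]+[.605,-.1545,0])
print(get_obs()['eef_pos'])
```

```text
box (array([ 0.536669  , -0.15279538, -0.02279911]), np.float64(0.8271691752609233))
[[110. 376.]
 [305. 512.]
 [341. 537.]
 [195. 437.]
 [298. 632.]
 [587. 323.]]
cab corner [[ 0.59989458 -0.06180676  0.088     ]] true est [ 0.60393203 -0.06550641  0.        ]
inner corner [[ 0.50201338 -0.071142    0.079     ]] est [ 0.50803494 -0.0746578   0.        ]
[ 0.54533698 -0.15452743  0.14224155]
```

```bash
python3 -m jog '[-0.0005,0,0.03,0,0,0,1, -0.0005,0,0.045,0,0,0,1, -0.0005,0,0.045,0,0,0,1]'; python3 -c "
from h import *
from bench import *
print(get_obs()['torque']);go((.544,-.155,.065,.012))"
```

```text
time_s: 16.05
eef_pos: [0.5444, -0.1545, 0.0967]
eef_rot: [-0.001, 1.0, 0.006, 0.001]
wrist_force: [-0.4, -0.2, -2.6]
opening: 0.804
grasp_force: 71.7
[-0.06220414  0.00679455  0.0393721 ]
(0.544, -0.155, 0.065, 0.012) [-0.0005  0.0005  0.0317] [-0.001  -0.0012  0.0001]
```

No contact so far, with the box bottom about 47 mm over the bench and inside the compartment. I'll keep lowering.

```bash
python3 -m jog '[0,0,0.015,0,0,0,1, 0,0,0.03,0,0,0,1, 0,0,0.033,0,0,0,1, 0,0,0.033,0,0,0,1]'
```

```text
time_s: 16.55
eef_pos: [0.5448, -0.155, 0.0639]
eef_rot: [-0.0, 1.0, 0.006, 0.001]
wrist_force: [-0.1, -0.3, -3.7]
opening: 0.807
grasp_force: 71.8
```

```bash
python3 -m jog '[0,0,0.0025,0,0,0,1, 0,0,0.0035,0,0,0,1, 0,0,0.0035,0,0,0,1]'
```

```text
time_s: 16.92
eef_pos: [0.5453, -0.1552, 0.0611]
eef_rot: [0.0, 1.0, 0.006, 0.002]
wrist_force: [-1.0, -0.2, -2.0]
opening: 0.805
grasp_force: 72.1
```

```bash
python3 -m jog '[0,0,0.001,0,0,0,1, 0,0,0.001,0,0,0,1]' && python3 -m jog '[0,0,0,0,0,0,0, 0,0,0,0,0,0,0, 0,0,0,0,0,0,0, 0,0,0,0,0,0,0, 0,0,-0.03,0,0,0,0, 0,0,-0.08,0,0,0,0, 0,0,-0.13,0,0,0,0, 0,0,-0.13,0,0,0,1, 0,0,-0.13,0,0,0,1, 0,0,-0.13,0,0,0,1]'; python3 -c "
from h import *
go((.42,-.155,.19,.012),(.42,-.155,.06,.012),(.455,-.155,.06,.012))"
```

```text
time_s: 17.18
eef_pos: [0.5457, -0.1552, 0.0611]
eef_rot: [0.0, 1.0, 0.006, 0.002]
wrist_force: [-2.5, 2.4, 6.4]
opening: 0.809
grasp_force: 73.0
time_s: 18.42
eef_pos: [0.5436, -0.1545, 0.1879]
eef_rot: [-0.001, 1.0, 0.006, 0.0]
wrist_force: [0.4, 1.0, 0.0]
opening: 0.38
grasp_force: 0.0
(0.42, -0.155, 0.19, 0.012) [-0.1236 -0.001  -0.0021] [-0.0016 -0.0001 -0.0002]
(0.42, -0.155, 0.06, 0.012) [-0.1237 -0.0008  0.1279] [-0.0016 -0.0001 -0.0002]
(0.455, -0.155, 0.06, 0.012) [-0.0887 -0.0004  0.1279] [-0.0016 -0.0001 -0.0002]
```

```bash
python3 -m jog '[-0.06,-0.001,-0.002,0,0,0,1, -0.115,-0.001,-0.002,0,0,0,1, -0.115,-0.001,0.05,0,0,0,1, -0.115,-0.001,0.1,0,0,0,1, -0.115,-0.001,0.128,0,0,0,1, -0.115,-0.001,0.128,0,0,0,1]'
python3 - <<'E'
from bench import *
import cv2,numpy as np
s=camera('scene')['frame'][:,:,::-1];b=camera('top')['frame'][:,:,::-1]
cv2.imwrite('pics/c7.png',np.hstack([cv2.resize(s[110:230,330:455],None,fx=3,fy=3),cv2.resize(b[130:250,380:495],None,fx=3,fy=3)]))
E
```

```text
time_s: 19.18
eef_pos: [0.4275, -0.1537, 0.0586]
eef_rot: [-0.002, 1.0, 0.006, -0.002]
wrist_force: [0.4, -0.3, -0.1]
opening: 0.002
grasp_force: 0.0
```

View pics/c7.png

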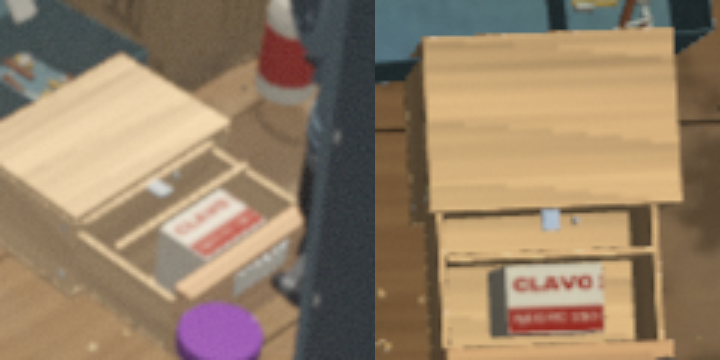

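The box stands upright in the compartment behind the drawer front. Next I'll push the drawer shut.

```bash
python3 -m jog '[0.03,0,0,0,0,0,1, 0.045,0,0,0,0,0,1, 0.055,0,0,0,0,0,1, 0.068,0,0,0,0,0,1, 0.082,0,0,0,0,0,1, 0.096,0,0,0,0,0,1, 0.11,0,0,0,0,0,1, 0.123,0,0,0,0,0,1, 0.135,0,0,0,0,0,1, 0.146,0,0,0,0,0,1, 0.154,0,0,0,0,0,1, 0.158,0,0,0,0,0,1, 0.158,0,0,0,0,0,1]'
```

```text
time_s: 20.9
eef_pos: [0.588, -0.1534, 0.0621]
eef_rot: [-0.0, 1.0, 0.006, 0.001]
wrist_force: [-5.5, 0.1, 5.0]
opening: 0.001
grasp_force: 0.0
```

```bash
python3 -m jog '[0.002,0,0,0,0,0,1, 0.0035,0,0,0,0,0,1, 0.0035,0,0,0,0,0,1]'
```

```text
time_s: 21.28
eef_pos: [0.5911, -0.1533, 0.0621]
eef_rot: [-0.0, 1.0, 0.006, 0.001]
wrist_force: [-6.4, -0.2, 5.8]
opening: -0.001
grasp_force: 0.0
```

```bash
python3 -m jog '[0.001,0,0,0,0,0,1, 0.001,0,0,0,0,0,1]'
```

```text
time_s: 21.52
eef_pos: [0.5919, -0.1534, 0.0621]
eef_rot: [-0.0, 1.0, 0.006, 0.001]
wrist_force: [-6.8, 0.4, 6.0]
opening: 0.005
grasp_force: 0.0
```

```bash
python3 -m jog '[0.001,0,0,0,0,0,1, 0.0015,0,0,0,0,0,1, 0.0015,0,0,0,0,0,1]'
```

```text
time_s: 21.9
eef_pos: [0.5919, -0.1533, 0.0621]
eef_rot: [-0.0, 1.0, 0.006, -0.001]
wrist_force: [-13.8, 0.1, 12.1]
opening: -0.0
grasp_force: 0.0
```

At the stop: the force has jumped with no further motion. I'll back off so that the latch catches.

```bash
python3 -m jog '[-0.008,0,0,0,0,0,1, -0.02,0,0,0,0,0,1, -0.05,0,0,0,0,0,1, -0.09,0,-0.05,0,0,0,1, -0.09,0,-0.11,0,0,0,1, -0.12,0,-0.15,0,0,0,1, -0.15,0,-0.15,0,0,0,1, -0.2,0,-0.15,0,0,0,1, -0.2,0,-0.15,0,0,0,1, -0.2,0,-0.15,0,0,0,1]'
python3 - <<'E'
from h import *
from bench import *
import cv2,numpy as np
b=camera('top');
for n in ['screw_jar','nail_box','drawer_front']: print(n,[(np.round(e['xyz'],3),round(e['confidence'],2)) for e in spot_in(b,n)])
cv2.imwrite('pics/top8.png',b['frame'][:,:,::-1])
E
```

```text
time_s: 23.15
eef_pos: [0.394, -0.1561, 0.2117]
eef_rot: [0.0, 1.0, 0.006, 0.002]
wrist_force: [0.8, 0.1, 0.1]
opening: 0.001
grasp_force: 0.0
screw_jar [(array([ 0.444, -0.048,  0.098]), 0.89), (array([0.551, 0.404, 0.101]), 0.66), (array([0.587, 0.18 , 0.108]), 0.6)]
nail_box []
drawer_front [(array([ 0.6  , -0.151,  0.079]), 0.93)]
```

View pics/top8.png

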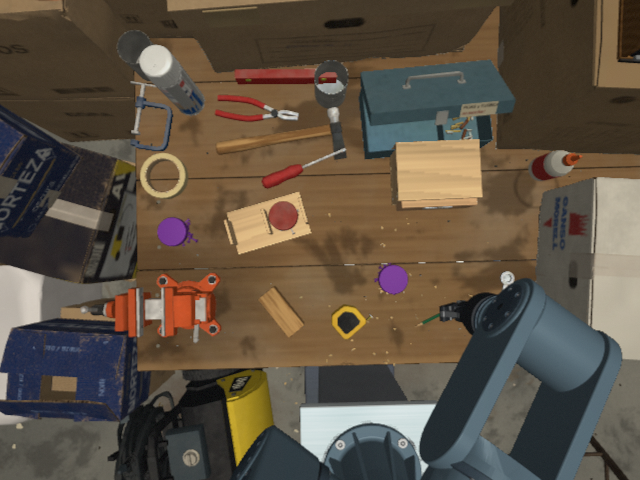

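The drawer is shut and latched, its front at (438,203) as at the start. The red-lidded jar stands in its bay at (284,215), and the purple look-alikes at (173,231) and (393,279) haven't moved. The arm is touching nothing.

```bash
python3 -c "
from bench import *
print(hand_in())"
```

```text
the job is handed in; nothing more can be done
None
```

The job is handed in at about 23 s on the robot's clock: the nail box went upright into the compartment behind the drawer front, the drawer is shut and latched, and the jar of screws still stands in its rack bay.

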